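# Clamp a wooden blank in the sanding jig with the inner knob

## Task

Lay the pale wooden block with two dark dots flat in the sanding jig, squarely between the sliding jaw and the dark fence, and let go of it. Then turn the small inner knob clockwise until the jaw holds the block snugly against the fence: firm, but not so hard that the soft wood is dented. Leave the wide outer ring as it is set, and leave the other things on the bench alone.

Things in the scene. Friction and masses are not known exactly. Their poses are not given: they have to be found in the camera images.
- block: loose pale softwood block, 60 (own x) x 80 (own y) x 30 mm, about 0.1 kg, two dark dots on top along its own y; origin at its centre, half-way up. Starts flat on the bench. Goes into the jig with its 80 mm along the jig's y, either way round. Grasp it across the 60 mm, so that the fingers stay clear of jaw and fence.
- jig: fixed plywood bed 150 (x) x 300 (y) x 18 mm on the bench; origin on the bench at the clamping place, z up. In its axes: fence face at y = -38 to -46 mm, jaw face somewhere at y = +50 to +58, bed top z = 18 (seated block's centre z = 33, x = 0 within 10 mm; lay it about 4 mm off the fence). At y = 85 to 175 an aluminium housing 90 x 90 mm, top z = 58, carries the two concentric knobs.
- fence: fixed dark wooden fence on the bed, 110 x 22 x 32 mm; same axes as the jig; origin at the middle of the foot of the face that the block is clamped against (it looks to +y, to the jaw). The jaw: wooden plate 60 (x) x 16 (y) x 30 mm on a steel rack bar out of the housing, slides along the jig's -y, 10 mm per radian of the inner knob, and pushes the block along.
- knob_axis (a point): centre of the inner knob's top face, on the vertical axis of both knobs, 94 mm above the bench; does not turn with the knob. Inner knob: round ribbed steel, 32 mm diameter, z = 74 to 94 mm. Turns clockwise seen from above to advance the jaw and stays where it is left. Jaw, block and fence meet after 0.8 to 2.4 rad, so re-gripping is usual.
- knob_drive (a point): same axis at the knob's foot, z = 74 mm. Feel of the inner knob: it sits on a springy coupling (3 N m per rad, unwinds when let go) over a shaft with 0.28 N m of friction, plus 0.01 N m per N of clamping force, which grows by about 9 N per 0.1 rad of shaft. Snug is 6 to 25 N on the block: aim for 0.42 N m, 0.14 above running free. Over 30 N (0.58 N m) dents the wood.
- ring_mark (a point): white mark on top of the outer ring, 28 mm from the axis. Outer ring: round black plastic, 60 mm diameter, z = 59 to 74 mm, right under the inner knob; turns very easily (0.02 N m) if touched. Its starting angle varies; it must stay where it is.
- sleeve: bystander: spare sanding sleeve, brown tube 72 mm diameter, 60 mm high, standing; origin under its centre
- glue: bystander: white glue bottle, 60 mm diameter, 160 mm high; origin under its centre
- offcut: bystander: dark wooden offcut 100 x 50 x 20 mm; origin under its centre
There are look-alikes about, which are no part of the job. Of the things like the block, leave any that is pink or yellow; of the rest the smaller one is meant.

How it is judged:
By the outcome, as a careful person would: the job done as asked, in the order asked, and still so for the second after the job is handed in, with the robot touching nothing.
It also fails if it takes over 72 s, if anything falls off the work surface, if the arm or the gripper's body presses on something with over 40 N, if the wrist force passes 120 N, or if a joint passes its speed limit or range.

## Robot

A 7-joint arm with a two-finger parallel gripper is mounted at the origin on the work surface. World frame = base frame: x ahead of the robot, y to its left, z up, the work surface at z = 0. Lengths are in mm, angles in rad, forces in N, time in s.
With the tool pointing down it reaches from about 400 to 875 mm from the base axis. Payload 4.4 kg.
Tool frame: the origin (TCP) lies at the very end of the fingers, on their centre line; the grasp point (between the pads) lies 19 mm behind it; y points along the fingers, x is the direction in which the jaws open and shut, and the axes are right-handed (so a half turn about y gives the same grasp; the last joint's range is limited). The gripper opens to 85 mm and grips with 20 to 120 N. Pads are 22 mm wide; open, the fingers measure 114 mm over their backs; the gripper's body (76 mm by 85 mm) begins 54 mm behind the grasp point. The pads swing forward as they close: fully open they stand 13 mm farther back than shut.
Start: joints at [1.041, 0.628, 0.038, 1.517, -0.027, 0.996, -0.02], TCP at [290.806, -581.335, 231.313] pointing down, gripper open.
Joint ranges: [-3.06, 3.06], [-0.37, 2.12], [-1.25, 1.32], [0.18, 2.47], [-1.1, 4.24], [0.23, 1.98], [-2.94, 2.94]. Speed limits (rad/s): [2.57, 2.57, 3.14, 3.14, 3.14, 3.14, 3.14].

## Interface

Orientations are given as [roll, pitch, yaw] about the fixed x, y, z axes, in that order (R = Rz(yaw) Ry(pitch) Rx(roll)).
In Python, from cell import ctrl, get_image, nets gives the robot as it stands. The module is installed in compiled form; this text tells all that it offers.
- The arm moves only by the tool step_arm, never from a script. Its argument "moves" is text: rows parted by semicolons, each of 7 numbers parted by spaces: the shift along the tool's x, y, z normalised to -1 to 1, where 1 is 0.05 m, then the turn, a rotation vector about the tool's x, y, z normalised to -1 to 1, where 1 is 0.12 rad, then the opening, from 0 (shut) to 1 (fully open). A call has 1 to 20 rows; each row shifts and turns the commanded pose from where the row before left it, along the tool's axes as they then stand; what a row does not reach is not made up. A row lasts 1/10 s, in which the tool goes at most 50 mm and 8.59 degrees, less where a joint would pass 70% of its speed; a pose out of reach is approached as far as the arm can. A call with a number of a shift or a turn outside -1 to 1 is refused whole. A call with a gripper value outside its range is refused whole. The fingers move at their own pace and stop on an object; the grip force is fixed at half the most. Time passes only in rows, so rows that do not move let the fingers close. It gives the time, the measured TCP pose, the force and the opening at its end, in the units of the state.
- ctrl.read_state(): the state, without advancing time (a new reading comes with each control period).
- get_image(name): name is "scene" or "top"; returns a dict with "color" (384x512x3 uint8, blue, green, red), "vertical_fov" (degrees; the focal length in pixels is half the picture's height over the tangent of half this angle, whatever the lens; pixels are square), "cx", "cy" (the principal point, pixels), "R" (3x3) and "t" (3): a world point X has camera coordinates R X + t. Camera axes: x right, y down, z forward; pixel columns grow to the right and rows downward; lengths in mm; the calibration is good to about 2 mm. A picture is of the moment at which its call begins. There is no depth.
- ctrl.finish_job(): hands the job in, once; it reports no verdict.
Trained networks look in a picture, given as the dict that the camera call returned (one of the last four; its "shot" number tells which), for a name from the list of things; names that differ only in an ending like _2 or _b are one class to them, and where a whole thing is asked for, a point or a joint stands for the part that bears it (a point fixed in the world has none). Each returns a list of dicts, best first, with "conf" (0 to 1); they miss things now and then, are a little off and sometimes report something else, mostly with a low value. They report only what shows in the picture. A call takes as long as a camera call. They do not tell look-alikes from the thing itself.
- nets.find_in(picture, target): "position" ([x, y, z] in mm, in world coordinates, good to about 4 mm: the middle of the surface that is visible of it).
- nets.cut_out(picture, target): "pixels" (384x512 bool, what is visible of it).
- nets.place_of(picture, target): "position" ([x, y, z] in mm, in world coordinates, good to about 4 mm: a listed point, or the origin of a listed thing).
The state is a dict: "clock": time; "qpos": joint angles; "qd": joint speeds; "tau": joint torques, N m; "eef_pos": TCP position; "tool_rot": TCP orientation; "force": force on the tool from outside, world axes, zero at the start; "torque": the same for the moment, N m; "width": finger opening in mm.
Only numpy, scipy, OpenCV 4.12 (cv2) and the standard library are available. Lean on these libraries where they do the work, as an engineer would, in place of code of your own. Each camera call takes 0.05 s, during which the arm holds its last target.

## Working session

There is one attempt and no reset: what is moved stays moved. The work goes in short steps, Python scripts to look and compute and a tool call to move; the robot and the scene stay as the last step left them, time stands still between calls to the robot, and variables do not carry over. Pictures are saved under pics/ and viewed, and the job is handed in when it is done.

Besides the shell and the picture viewer there is one more tool, called in YAML: its name, and indented under it one key for each argument. step_arm: Moves the arm, as the interface text tells. Scaled input: -1 to 1 covers 0.05 m each way for a shift and 0.12 rad each way for a turn. Its arguments: {"type":"object","properties":{"moves":{"type":"string"}},"required":["moves"]}

```bash
mkdir -p pics
cat > h.py <<'E'
import numpy as np, cv2
from cell import ctrl, get_image, nets
def K(p):
    f=p["color"].shape[0]/2/np.tan(np.radians(p["vertical_fov"])/2); return f
def proj(p,X):
    c=np.array(p["R"])@np.array(X,float)+np.array(p["t"]).ravel(); f=K(p)
    return np.array([p["cx"]+f*c[0]/c[2],p["cy"]+f*c[1]/c[2]])
def back(p,uv,z):
    f=K(p);R=np.array(p["R"]);t=np.array(p["t"]).ravel()
    d=R.T@np.array([(uv[0]-p["cx"])/f,(uv[1]-p["cy"])/f,1]); o=-R.T@t
    return o+d*(z-o[2])/d[2]
def save(p,n,s=1): cv2.imwrite("pics/"+n,cv2.resize(p["color"],None,fx=s,fy=s,interpolation=cv2.INTER_CUBIC))
E
python3 - <<'E'
from h import *
s=ctrl.read_state(); print(s)
for n in("scene","top"):
    p=get_image(n); save(p,n+"0.png",1.5); print(n,p["vertical_fov"],p["cx"],p["cy"],-np.array(p["R"]).T@np.array(p["t"]).ravel())
    for o in "block jig fence knob_axis knob_drive ring_mark sleeve glue offcut".split():
        print(o,[(np.round(r["position"],0).tolist(),round(r["conf"],2),np.round(proj(p,r["position"])).tolist()) for r in nets.place_of(p,o)])
E
```

```text
{'clock': 0.0, 'qpos': array([ 1.04120504,  0.62935236,  0.03844527,  1.51840811, -0.02700484,
        0.99631988, -0.019973  ]), 'qd': array([-0.00153592, -0.00056089, -0.00117665, -0.00096523,  0.00221592,
        0.00315012, -0.00192638]), 'tau': array([-1.40490542e-03, -5.63394713e+01,  1.22552957e+00, -1.93444598e+01,
        1.09650835e-02,  1.05841950e-02, -1.50394249e-05]), 'eef_pos': array([ 290.50321153, -580.73713205,  230.37230626]), 'tool_rot': array([-1.57082155,  0.00196943, -1.10698428]), 'force': array([ 0.23065209,  0.37869665, -0.33575047]), 'torque': array([-0.0330143 , -0.01044342,  0.02954865]), 'width': 85.69272451470074}
scene 56.63517285406699 255.7755669519202 194.25419150779425 [1077.958923   -403.57996889  893.79007934]
block [([665.0, -191.0, 18.0], 0.98, [214.0, 268.0]), ([516.0, -369.0, 16.0], 0.98, [128.0, 269.0]), ([513.0, -244.0, 14.0], 0.8, [167.0, 243.0]), ([372.0, -312.0, 23.0], 0.73, [121.0, 223.0]), ([571.0, 443.0, 2.0], 0.5, [341.0, 149.0])]
jig []
fence [([565.0, 22.0, 16.0], 0.9, [251.0, 206.0]), ([566.0, 70.0, -1.0], 0.68, [262.0, 202.0])]
k
[... 403 characters left out ...]
50561472974 188.51476176638994 [ 411.51688653   14.54989221 1102.22529178]
block [([511.0, -371.0, 14.0], 0.97, [388.0, 220.0]), ([370.0, -315.0, 18.0], 0.94, [370.0, 273.0]), ([661.0, -193.0, 19.0], 0.69, [321.0, 166.0]), ([516.0, -244.0, 11.0], 0.61, [341.0, 218.0])]
jig [([564.0, 70.0, 2.0], 0.69, [226.0, 201.0])]
fence [([563.0, 27.0, 12.0], 0.58, [242.0, 200.0])]
knob_axis [([574.0, 204.0, 92.0], 0.66, [172.0, 192.0])]
knob_drive [([571.0, 197.0, 70.0], 0.86, [177.0, 194.0])]
ring_mark [([545.0, 186.0, 73.0], 0.67, [180.0, 204.0])]
sleeve [([574.0, 446.0, 2.0], 0.59, [92.0, 197.0])]
glue [([757.0, -43.0, -3.0], 0.79, [267.0, 134.0])]
offcut [([708.0, -412.0, 2.0], 0.85, [397.0, 151.0])]
```

View pics/scene0.png

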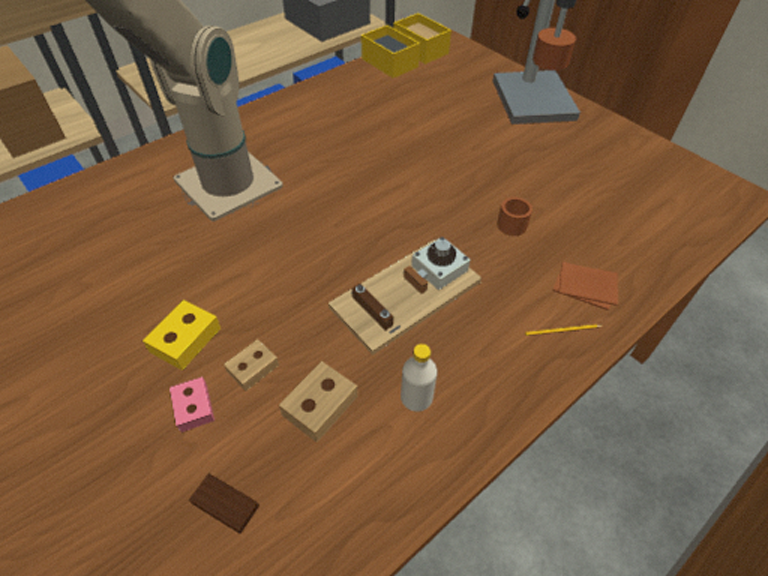

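View pics/top0.png

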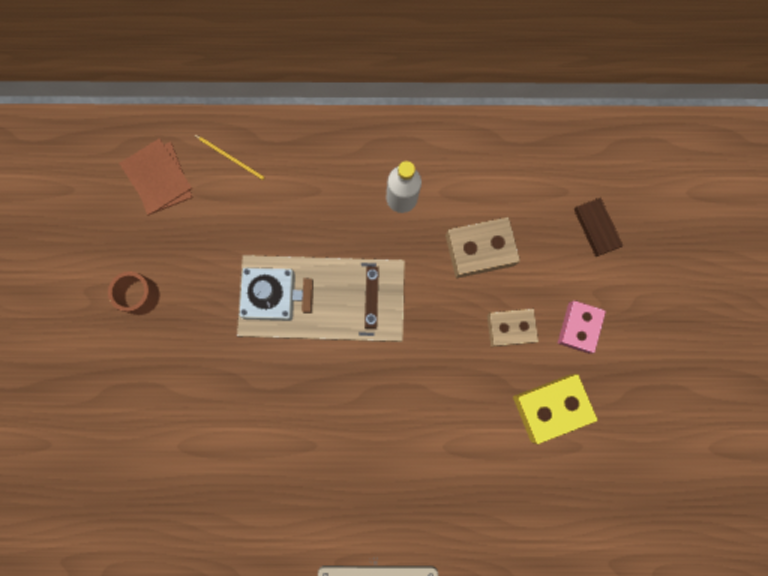

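The scene shows the pink, yellow and big pale look-alikes. The wanted small pale block is at about (512,327) in the top picture and (250,363) in the scene picture, both at 1.5x. The jig is at about (320,298) in the top picture, with its fence on the right (-y) and the knobs on the left. Next I fit the poses.

```bash
cat > fit.py <<'E'
from h import *
from scipy.optimize import minimize
def hull(p,pts):
    return cv2.convexHull(np.array([proj(p,q) for q in pts],np.float32))
def boxpts(x,y,yaw,z0,z1,sx,sy):
    c,s=np.cos(yaw),np.sin(yaw); return [(x+c*a-s*b,y+s*a+c*b,z) for a in(-sx/2,sx/2) for b in(-sy/2,sy/2) for z in(z0,z1)]
def iou(p,m,pts,S=8):
    h=hull(p,pts)
    im=np.zeros(m.shape[:2],np.uint8)
    # antialiased via supersampled local window
    x0,y0=np.floor(h.min((0,1))).astype(int)-6; x1,y1=np.ceil(h.max((0,1))).astype(int)+6
    ys,xs=np.where(m); x0=max(0,min(x0,xs.min()));y0=max(0,min(y0,ys.min()));x1=max(x1,xs.max()+1);y1=max(y1,ys.max()+1)
    A=np.zeros(((y1-y0)*S,(x1-x0)*S),np.uint8)
    q=((h.reshape(-1,2)+0.5-[x0,y0])*S).astype(int)
    cv2.fillConvexPoly(A,q,1)
    a=A.reshape(y1-y0,S,x1-x0,S).mean((1,3)); M=np.zeros_like(a); mm=m[y0:y1,x0:x1]; M[:mm.shape[0],:mm.shape[1]]=mm
    return np.abs(a-M).sum()/M.sum()
def fitbox(ps,ms,x0,z0,z1,sx,sy):
    f=lambda v:sum(iou(p,m,boxpts(v[0],v[1],v[2],z0,z1,sx,sy)) for p,m in zip(ps,ms))
    best=None
    for dy in (0,-.15,.15):
        r=minimize(f,np.array(x0)+[0,0,dy],method="Nelder-Mead",options=dict(initial_simplex=np.array(x0)+[0,0,dy]+np.array([[0,0,0],[8,0,0],[0,8,0],[0,0,.1]]),xatol=.05,fatol=1e-4))
        if best is None or r.fun<best.fun: best=r
    return best.x,best.fun
E
python3 - <<'E'
from fit import *
ps=[get_image("scene"),get_image("top")]
import pickle; pickle.dump(ps,open("ps.pkl","wb"))
def pick(p,n,X):
    rs=nets.cut_out(p,n); 
    u=proj(p,X); 
    rs=sorted(rs,key=lambda r:np.hypot(*(np.array(np.where(r["pixels"])).mean(1)[::-1]-u)) if r["pixels"].any() else 1e9)
    return rs[0]["pixels"],rs[0]["conf"]
ms=[]
for p in ps:
    m,c=pick(p,"block",(514,-244,15)); ms.append(m); print(c,m.sum())
for i in(0,1): print(i,fitbox([ps[i]],[ms[i]],[514,-244,0],0,30,60,80))
print(fitbox(ps,ms,[514,-244,0],0,30,60,80))
for n in("jig","fence","knob_axis","knob_drive","ring_mark"):
    for p in ps:
        print(n,[(r["conf"],r["pixels"].sum(),np.array(np.where(r["pixels"])).mean(1)[::-1].round(1)) for r in nets.cut_out(p,n)][:3])
for i,p in enumerate(ps):
    u=proj(p,(565,90,30)).astype(int); c=p["color"][u[1]-45:u[1]+45,u[0]-60:u[0]+60]
    cv2.imwrite(f"pics/jig{i}.png",cv2.resize(c,None,fx=6,fy=6,interpolation=cv2.INTER_CUBIC)); print(u-[60,45])
    u=proj(p,(514,-244,15)).astype(int); c=p["color"][u[1]-25:u[1]+25,u[0]-35:u[0]+35].copy(); c=cv2.resize(c,None,fx=8,fy=8,interpolation=cv2.INTER_CUBIC)
    mm=cv2.resize(ms[i][u[1]-25:u[1]+25,u[0]-35:u[0]+35].astype(np.uint8),None,fx=8,fy=8,interpolation=cv2.INTER_NEAREST)
    cs,_=cv2.findContours(mm,0,1); cv2.drawContours(c,cs,-1,(0,255,0),1); cv2.imwrite(f"pics/blk{i}.png",c)
E
```

```text
0.91 756
0.82 684
0 (array([ 5.13720755e+02, -2.45540633e+02,  1.04809426e-01]), np.float64(0.056299603174603176))
1 (array([ 5.15386846e+02, -2.43420913e+02,  9.68896392e-02]), np.float64(0.08038651315789473))
(array([ 5.14833684e+02, -2.44631307e+02,  9.49192587e-02]), np.float64(0.15943613373712057))
jig [(0.59, np.int64(3454), array([271.7, 194.9]))]
jig [(0.65, np.int64(5810), array([212.7, 198.8])), (0.22, np.int64(629), array([268.8, 124.7]))]
fence [(0.77, np.int64(336), array([248.3, 204.8]))]
fence [(0.6, np.int64(321), array([247.4, 197.7]))]
knob_axis [(0.71, np.int64(3558), array([271.8, 195.1]))]
knob_axis [(0.93, np.int64(5656), array([212.1, 198.7]))]
knob_drive [(0.91, np.int64(3507), array([271.6, 195.2]))]
knob_drive []
ring_mark [(0.65, np.int64(179), array([293. , 171.3]))]
ring_mark [(0.63, np.int64(310), array([176.3, 194.4]))]
[207 147]
[158 153]
```

View pics/jig0.png

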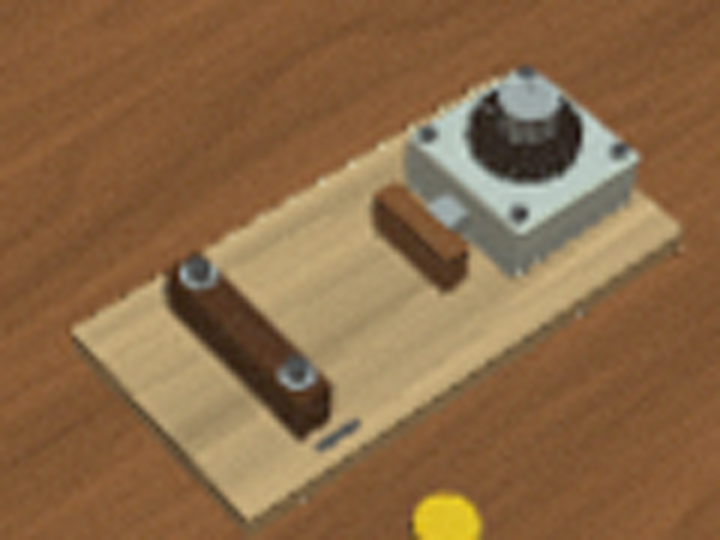

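View pics/jig1.png

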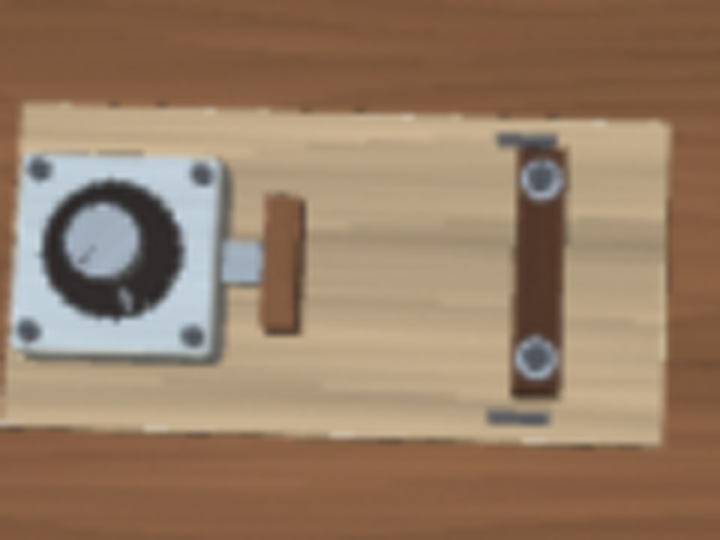

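View pics/blk1.png

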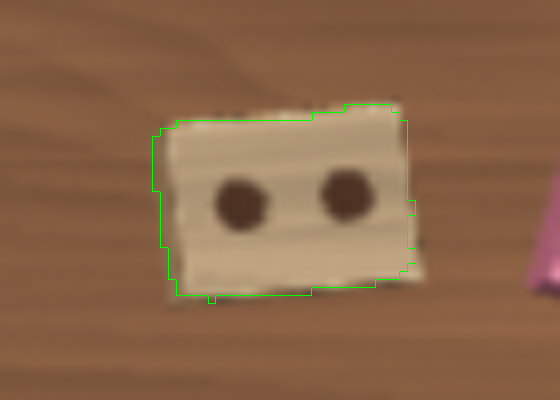

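View pics/blk0.png

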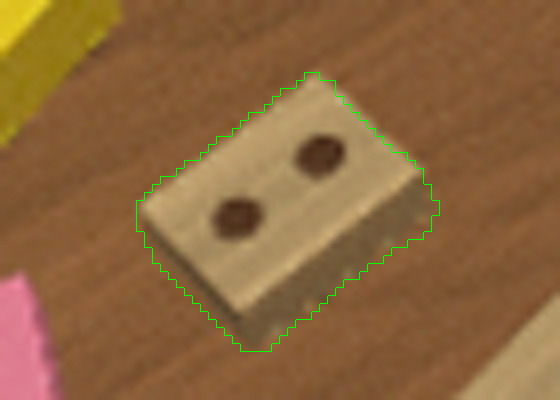

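```bash
cat > jig.py <<'E'
from fit import *
import pickle
from scipy.optimize import least_squares
ps=pickle.load(open("ps.pkl","rb"))
off=[np.array([207,147]),np.array([158,153])]
px=lambda i,u,s=6:(np.array(u)+.5)/s-.5+off[i]
# jig (x,y,z) in jig axes; vars: x,y,yaw, s(screw half), F fence y, J jaw face y, B bed centre y, per-image shift
def obs(v):
    s,F,J,B=v[3:7]
    return [
     (1,(39,169),(s,130+s,58)),(1,(202,174),(s,130-s,58)),(1,(193,336),(-s,130-s,58)),(1,(28,331),(-s,130+s,58)),
     (0,(428,134),(-s,130-s,58)),(0,(526,75),(-s,130+s,58)),(0,(620,152),(s,130+s,58)),(0,(520,214),(s,130-s,58)),
     (1,(22,102),(75,B+150,18)),(1,(672,122),(75,B-150,18)),(1,(662,445),(-75,B-150,18)),
     (0,(72,330),(-75,B-150,18)),(0,(250,520),(75,B-150,18)),(0,(682,230),(75,B+150,18)),
     (1,(518,148),(55,F,50)),(1,(512,395),(-55,F,50)),
     (0,(330,382),(55,F,50)),(0,(195,255),(-55,F,50)),
     (1,(303,200),(30,J,48)),(1,(298,332),(-30,J,48)),
     (0,(445,262),(30,J,48)),(0,(375,205),(-30,J,48)),
     (1,(102,241),(0,130,94)),(0,(529,98),(0,130,94))]
def W(v,q): c,s=np.cos(v[2]),np.sin(v[2]); return (v[0]+c*q[0]-s*q[1],v[1]+s*q[0]+c*q[1],q[2])
def res(v): return np.concatenate([proj(ps[i],W(v,q))-px(i,u) for i,u,q in obs(v)])
if __name__=="__main__":
    r=least_squares(res,[565,70,0,36,-42,54,60],loss="soft_l1",f_scale=.5)
    v=r.x; print(np.round(v,3)); 
    for (i,u,q),e in zip(obs(v),res(v).reshape(-1,2)): print(i,np.round(q,0),e.round(2))
    print("knob",np.round(W(v,(0,130,94)),1))
    # height checks by triangulation
    def tri(a,b):
        A=[];bb=[]
        for i,uv in((0,a),(1,b)):
            p=ps[i];R=np.array(p["R"]);t=np.array(p["t"]).ravel();f=K(p)
            for k,c in((0,(uv[0]-p["cx"])/f),(1,(uv[1]-p["cy"])/f)):
                A.append(c*R[2]-R[k]);bb.append(t[k]-c*t[2])
        return np.linalg.lstsq(np.array(A),np.array(bb),rcond=None)[0].round(1)
    print("knobtop",tri(px(0,(529,98)),px(1,(102,241))))
    print("bed corners",tri(px(0,(72,330)),px(1,(662,445))),tri(px(0,(250,520)),px(1,(672,122))))
    o=[(proj(p,(514,-244,15)).astype(int)-[35,25]) for p in ps]
    d=lambda i,u:(np.array(u)+.5)/8-.5+o[i]
    a=tri(d(0,(237,218)),d(1,(347,194)));b=tri(d(0,(320,156)),d(1,(242,204)))
    print("dots",a,b,(a+b)/2,np.arctan2(-(b-a)[0],(b-a)[1]))
E
python3 jig.py
```

```text
[ 5.67218e+02  6.85280e+01 -2.70000e-02  3.61190e+01 -4.68260e+01
  4.94030e+01  3.48290e+01]
1 [ 36. 166.  58.] [0.07 0.45]
1 [36. 94. 58.] [0.03 0.45]
1 [-36.  94.  58.] [0.05 0.46]
1 [-36. 166.  58.] [0.1  0.45]
0 [-36.  94.  58.] [0.18 0.5 ]
0 [-36. 166.  58.] [0.42 0.35]
0 [ 36. 166.  58.] [0.16 0.23]
0 [36. 94. 58.] [0.13 0.53]
1 [ 75. 185.  18.] [0.   0.32]
1 [  75. -115.   18.] [-0.22  0.29]
1 [ -75. -115.   18.] [0.26 0.68]
0 [ -75. -115.   18.] [-0.12 -0.05]
0 [  75. -115.   18.] [-0.08  0.22]
0 [ 75. 185.  18.] [ 0.8 -0.1]
1 [ 55. -47.  50.] [0.51 0.03]
1 [-55. -47.  50.] [ 0.18 -0.25]
0 [ 55. -47.  50.] [0.63 0.56]
0 [-55. -47.  50.] [ 0.52 -0.74]
1 [30. 49. 48.] [ 0.16 -0.44]
1 [-30.  49.  48.] [-0.07 -0.2 ]
0 [30. 49. 48.] [0.37 0.23]
0 [-30.  49.  48.] [-0.48 -1.7 ]
1 [  0 130  94] [-0.1   0.16]
0 [  0 130  94] [ 0.36 -0.01]
knob [570.8 198.5  94. ]
knobtop [570.7 197.7  94.7]
bed corners [490.5 -44.3  19.1] [639.5 -49.   20. ]
dots [ 516.9 -261.4   32.3] [ 513.5 -225.9   32.3] [ 515.2  -243.65   32.3 ] 0.09548340907079728
```

The residuals are under 0.8 px apart from one outlier, an occluded jaw corner that I picked by hand. Triangulated heights fit the text: knob top 94.7 (94), bed 19 to 20 (18), block dots 32 (30). The poses I'll use:
- **Block:** (515,-244.2), yaw 0.095.
- **Jig:** (567.2,68.5), yaw -0.027, with the fence at y ≈ -46 and the jaw at about +49.5.
- **Knob:** (570.8,198.2).

Next I plan the moves.

```bash
cat > plan.py <<'E'
import sys,math,numpy as np
from scipy.spatial.transform import Rotation as R
# usage: plan.py x y z yaw n grip   from measured pose ; tool-down
def plan(target,yaw,n,g,src=None,srcrot=None):
    if src is None:
        from cell import ctrl
        s=ctrl.read_state(); src=np.array(s["eef_pos"]); srcrot=np.array(s["tool_rot"])
    Ra=R.from_euler("xyz",srcrot); Rb=R.from_euler("xyz",[-math.pi/2,0,yaw])
    rv=(Ra.inv()*Rb).as_rotvec()
    rn=np.round(rv/n/0.12,3)
    d=(np.array(target)-src)/n
    rows=[];cur=Ra
    for i in range(n):
        sh=np.round(cur.inv().apply(d)/50,3)
        rows.append(" ".join(f"{x:g}" for x in [*sh,*rn,g])); cur=cur*R.from_rotvec(rn*.12)
    return "; ".join(rows), cur.as_euler("xyz")
if __name__=="__main__":
    a=[float(x) for x in sys.argv[1:]]
    r,c=plan(a[:3],a[3],int(a[4]),a[5]); print(r); print(c)
E
python3 plan.py 515 -244.2 120 0.095 16 1
```

```text
-0.252 0.139 0.439 -0 -0.626 0 1; -0.218 0.139 0.457 -0 -0.626 0 1; -0.183 0.139 0.472 -0 -0.626 0 1; -0.147 0.139 0.484 -0 -0.626 0 1; -0.11 0.139 0.494 -0 -0.626 0 1; -0.073 0.139 0.501 -0 -0.626 0 1; -0.035 0.139 0.505 -0 -0.626 0 1; 0.003 0.139 0.506 -0 -0.626 0 1; 0.041 0.139 0.504 -0 -0.626 0 1; 0.079 0.139 0.5 -0 -0.626 0 1; 0.116 0.139 0.493 -0 -0.626 0 1; 0.152 0.139 0.483 -0 -0.626 0 1; 0.188 0.139 0.47 -0 -0.626 0 1; 0.223 0.139 0.454 -0 -0.626 0 1; 0.256 0.139 0.436 -0 -0.626 0 1; 0.288 0.139 0.416 -0 -0.626 0 1
[-1.57081872e+00 -6.80521780e-05  9.49058492e-02]
```

step_arm:
  moves: "-0.25 0.14 0.44 0 -0.626 0 1; -0.22 0.14 0.46 0 -0.626 0 1; -0.18 0.14 0.47 0 -0.626 0 1; -0.15 0.14 0.48 0 -0.626 0 1; -0.11 0.14 0.49 0 -0.626 0 1; -0.07 0.14 0.5 0 -0.626 0 1; -0.035 0.14 0.505 0 -0.626 0 1; 0.003 0.14 0.506 0 -0.626 0 1; 0.04 0.14 0.504 0 -0.626 0 1; 0.08 0.14 0.5 0 -0.626 0 1; 0.116 0.14 0.493 0 -0.626 0 1; 0.152 0.14 0.483 0 -0.626 0 1; 0.188 0.14 0.47 0 -0.626 0 1; 0.223 0.14 0.454 0 -0.626 0 1; 0.256 0.14 0.436 0 -0.626 0 1; 0.288 0.14 0.416 0 -0.626 0 1; 0 0 0 0 0 0 1; 0 0 0 0 0 0 1; 0 0 0 0 0 0 1"

```text
clock: 3.6
eef_pos: [514.3, -245.6, 119.4]
tool_rot: [-1.572, 0.0, 0.094]
force: [-0.0, -0.9, 0.3]
width: 85.2
```

```bash
python3 - <<'E'
from h import *
s=ctrl.read_state(); print(s["qpos"].round(3),s["eef_pos"],s["tool_rot"],s["force"],s["torque"],s["width"])
E
python3 plan.py 515 -244.2 40 0.095 4 1
```

```text
[ 0.557  0.671 -0.251  1.843  0.257  0.659  0.248] [ 514.28918051 -245.58019942  119.37694523] [-1.57173017e+00  4.83281196e-04  9.35699418e-02] [-0.00790841 -0.93360186  0.31763989] [-0.03796804 -0.01015146  0.02500164] 85.15473242907194
0.004 0.397 0.007 0.002 -0.003 -0.001 1; 0.004 0.397 0.007 0.002 -0.003 -0.001 1; 0.004 0.397 0.007 0.002 -0.003 -0.001 1; 0.004 0.397 0.007 0.002 -0.003 -0.001 1
[-1.57076981e+00  3.93445516e-06  9.50101594e-02]
```

step_arm:
  moves: "0.004 0.397 0.007 0 -0.003 0 1; 0.004 0.397 0.007 0 -0.003 0 1; 0.004 0.397 0.007 0 -0.003 0 1; 0.004 0.397 0.007 0 -0.003 0 1; 0 0 0 0 0 0 1"

```text
clock: 4.1
eef_pos: [513.1, -243.7, 38.0]
tool_rot: [-1.57, 0.004, 0.095]
force: [0.0, -0.5, -0.7]
width: 85.2
```

Run:
```python
from h import *
s=ctrl.read_state(); print(s["eef_pos"],s["force"])
p=get_image("scene"); u=proj(p,(514,-244,30)).astype(int); c=p["color"][u[1]-45:u[1]+35,u[0]-55:u[0]+55]
cv2.imwrite("pics/g0.png",cv2.resize(c,None,fx=6,fy=6,interpolation=cv2.INTER_CUBIC))
```

```text
[ 513.11456359 -243.71126954   37.98552358] [ 0.00413464 -0.47412285 -0.749868  ]
```

View pics/g0.png

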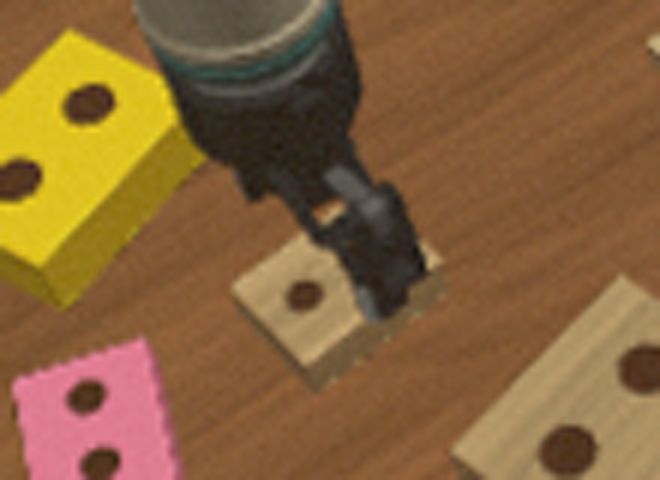

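The gripper straddles the middle of the small block, with the near finger at about (385,290) just outside its face and the look-alikes clear. Now down and close.

step_arm:
  moves: "0.02 0.25 0 0 0 0 1; 0.02 0.25 0 0 0 0 1; 0 0.2 0 0 0 0 1; 0 0 0 0 0 0 1; 0 0 0 0 0 0 0.2; 0 0 0 0 0 0 0; 0 0 0 0 0 0 0; 0 0 0 0 0 0 0; 0 0 0 0 0 0 0; 0 0 0 0 0 0 0; 0 0 0 0 0 0 0"

```text
clock: 5.25
eef_pos: [517.9, -243.1, 5.6]
tool_rot: [-1.571, -0.001, 0.096]
force: [-0.9, 0.3, 5.2]
width: 58.8
```

step_arm:
  moves: "0 -0.2 0 0 0 0 0; 0 -0.4 0 0 0 0 0; 0 -0.6 0 0 0 0 0; 0 -0.8 0 0 0 0 0; 0 -0.5 0 0 0 0 0; 0 0 0 0 0 0 0; 0 0 0 0 0 0 0"

```text
clock: 5.95
eef_pos: [517.3, -243.0, 130.3]
tool_rot: [-1.571, -0.001, 0.096]
force: [0.3, -0.0, -2.2]
width: 58.7
```

```bash
python3 - <<'E'
from h import *
s=ctrl.read_state(); print(s["eef_pos"],s["tool_rot"],s["force"],s["width"])
p=get_image("scene"); u=proj(p,(514,-244,120)).astype(int); c=p["color"][u[1]-45:u[1]+45,u[0]-55:u[0]+55]
cv2.imwrite("pics/g1.png",cv2.resize(c,None,fx=6,fy=6,interpolation=cv2.INTER_CUBIC))
E
python3 plan.py 567.2 67.5 130 -0.027 12 0
```

```text
[ 517.30543446 -243.00783859  130.31676538] [-1.57122435e+00 -5.35360691e-04  9.60964170e-02] [ 0.2998055  -0.04797556 -2.18010874] 58.66082291865456
0.134 -0.001 0.507 -0 0.086 -0.001 0; 0.128 -0.001 0.508 -0 0.086 -0.001 0; 0.123 -0.001 0.509 -0 0.086 -0.001 0; 0.118 -0.001 0.51 -0 0.086 -0.001 0; 0.113 -0.001 0.512 -0 0.086 -0.001 0; 0.107 -0.001 0.513 -0 0.086 -0.001 0; 0.102 -0.001 0.514 -0 0.086 -0.001 0; 0.097 -0.001 0.515 -0 0.086 -0.001 0; 0.091 -0.001 0.516 -0 0.086 -0.001 0; 0.086 -0.001 0.517 -0 0.086 -0.001 0; 0.081 -0.001 0.518 -0 0.086 -0.001 0; 0.075 -0.001 0.518 -0 0.086 -0.001 0
[-1.57037382e+00 -1.06853135e-04 -2.76223391e-02]
```

View pics/g1.png

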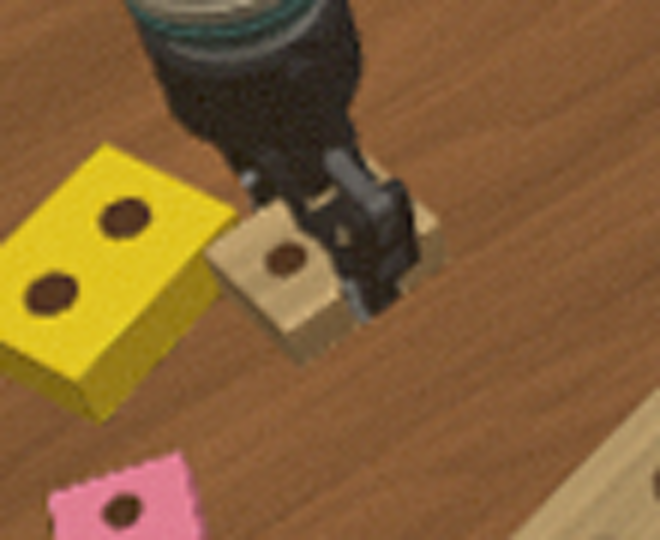

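step_arm:
  moves: "0.13 0 0.51 0 0.086 0 0; 0.13 0 0.51 0 0.086 0 0; 0.12 0 0.51 0 0.086 0 0; 0.12 0 0.51 0 0.086 0 0; 0.11 0 0.51 0 0.086 0 0; 0.11 0 0.51 0 0.086 0 0; 0.1 0 0.515 0 0.086 0 0; 0.1 0 0.515 0 0.086 0 0; 0.09 0 0.515 0 0.086 0 0; 0.085 0 0.52 0 0.086 0 0; 0.08 0 0.52 0 0.086 0 0; 0.075 0 0.52 0 0.086 0 0; 0 0 0 0 0 0 0; 0 0 0 0 0 0 0; 0 0 0 0 0 0 0"

```text
clock: 7.5
eef_pos: [566.9, 66.3, 128.8]
tool_rot: [-1.572, 0.002, -0.029]
force: [0.3, -0.7, -0.6]
width: 58.9
```

```bash
python3 plan.py 567.2 68 65 -0.027 4 0
```

```text
0.002 0.319 0.009 0.003 -0.003 -0.005 0; 0.002 0.319 0.009 0.003 -0.003 -0.005 0; 0.002 0.319 0.009 0.003 -0.003 -0.005 0; 0.001 0.319 0.008 0.003 -0.003 -0.005 0
[-1.57082420e+00 -1.04405331e-04 -2.71709915e-02]
```

step_arm:
  moves: "0.002 0.32 0.009 0 -0.003 0 0; 0.002 0.32 0.009 0 -0.003 0 0; 0.002 0.32 0.009 0 -0.003 0 0; 0 0.32 0.009 0 -0.003 0 0; 0 0 0 0 0 0 0; 0 0 0 0 0 0 0; 0 0 0 0 0 0 0"

```text
clock: 8.2
eef_pos: [568.7, 69.0, 66.7]
tool_rot: [-1.571, -0.001, -0.027]
force: [-0.4, -1.0, -0.8]
width: 58.8
```

Run:
```python
from h import *
s=ctrl.read_state(); print(s["eef_pos"],s["tool_rot"],s["force"],s["width"])
for n in("scene","top"):
    p=get_image(n); u=proj(p,(567,67,60)).astype(int); o=u-[50,40]; c=p["color"][o[1]:o[1]+80,o[0]:o[0]+100]
    c=cv2.resize(c,None,fx=7,fy=7,interpolation=cv2.INTER_CUBIC)
    # expected block outline
    from fit import boxpts
    e=s["eef_pos"]
    pts=boxpts(e[0],e[1]-1,s["tool_rot"][2],e[2]-5.6,e[2]+24.4,60,80)
    for q in pts:
        w=(proj(p,q)-o+.5)*7-.5; cv2.circle(c,tuple(int(x) for x in w),4,(0,0,255),1)
    cv2.imwrite("pics/h_%s.png"%n,c); print(n,o)
```

```text
[568.6695524   69.0388923   66.66269873] [-1.57079636e+00 -1.22771296e-03 -2.69727556e-02] [-0.44333355 -1.02313123 -0.75400277] 58.77631686901995
scene [212 149]
top [176 156]
```

View pics/h_scene.png

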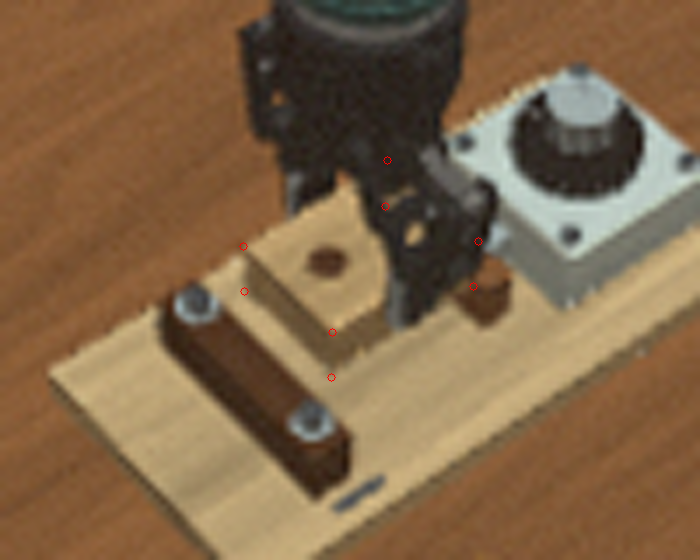

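View pics/h_top.png

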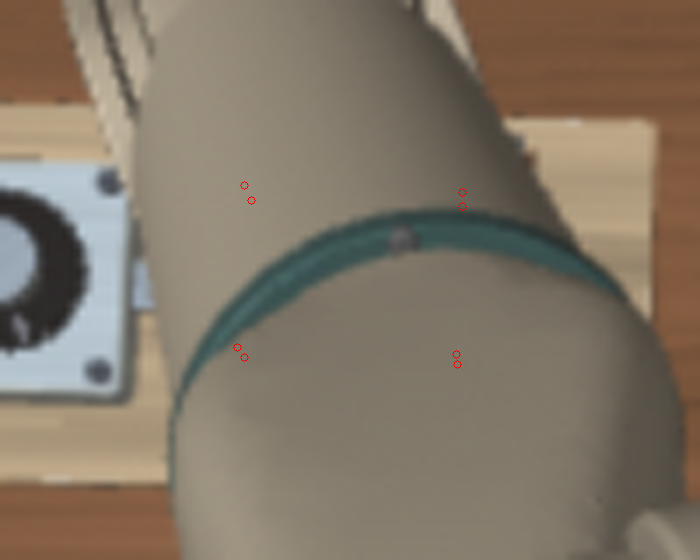

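Only the scene view helps here, since the arm hides the block from above. It shows the held block's lower corner at about (332,365), within about 1 px of the prediction, square to the fence and clear of it. Lowering now.

step_arm:
  moves: "-0.015 0.25 0 0 0 0 0; -0.01 0.25 0 0 0 0 0; 0 0.2 0 0 0 0 0; 0 0.06 0 0 0 0 0; 0 0 0 0 0 0 0; 0 0 0 0 0 0 0"

```text
clock: 8.9
eef_pos: [567.0, 69.7, 27.8]
tool_rot: [-1.571, -0.0, -0.026]
force: [-0.1, 1.1, -0.8]
width: 58.6
```

step_arm:
  moves: "0 0.03 -0.01 0 0 0 0; 0 0.03 -0.01 0 0 0 0; 0 0 0 0 0 0 0; 0 0 0 0 0 0 0"

```text
clock: 9.3
eef_pos: [566.9, 68.6, 25.1]
tool_rot: [-1.571, -0.0, -0.026]
force: [-0.3, 0.2, -1.1]
width: 58.8
```

step_arm:
  moves: "0 0.025 0 0 0 0 0; 0 0 0 0 0 0 0; 0 0 0 0 0 0 0"

```text
clock: 9.6
eef_pos: [566.8, 68.6, 23.7]
tool_rot: [-1.571, 0.0, -0.026]
force: [-0.5, -0.2, -0.6]
width: 58.8
```

step_arm:
  moves: "0 0.025 0 0 0 0 0; 0 0 0 0 0 0 0; 0 0 0 0 0 0 0"

```text
clock: 9.9
eef_pos: [566.9, 68.6, 23.5]
tool_rot: [-1.571, -0.0, -0.026]
force: [-2.2, -0.6, 8.1]
width: 58.7
```

Contact at 8 N, so the block is seated. Releasing and lifting.

step_arm:
  moves: "0 0 0 0 0 0 0.8; 0 0 0 0 0 0 1; 0 0 0 0 0 0 1; 0 0 0 0 0 0 1; 0 0 0 0 0 0 1; 0 -0.3 0 0 0 0 1; 0 -0.7 0 0 0 0 1; 0 -0.9 0 0 0 0 1; 0 -0.9 0 0 0 0 1; -1 0 -0.5 0 0 0 1; -1 0 -0.5 0 0 0 1; -1 0 -0.5 0 0 0 1; 0 0 0 0 0 0 1; 0 0 0 0 0 0 1"

```text
clock: 11.3
eef_pos: [430.6, 4.5, 163.6]
tool_rot: [-1.571, -0.002, -0.027]
force: [0.7, 0.5, 0.2]
width: 85.8
```

Run:
```python
from fit import *
import pickle
s=ctrl.read_state(); print(s["qpos"].round(3),s["eef_pos"],s["tool_rot"],s["force"],s["torque"],s["width"])
ps=[get_image("scene"),get_image("top")]; pickle.dump(ps,open("ps2.pkl","wb")); use=[];um=[]
for i,p in enumerate(ps):
    for r in nets.cut_out(p,"block"):
        c=np.array(np.where(r["pixels"])).mean(1)[::-1]
        if np.hypot(*(c-proj(p,(567,67,33))))<12: print(i,r["conf"],r["pixels"].sum()); print(fitbox([p],[r["pixels"]],[567,67,0],18,48,60,80)); break
    u=proj(p,(567,90,40)).astype(int); o=u-[55,40]; c=p["color"][o[1]:o[1]+80,o[0]:o[0]+110]; print(o)
    cv2.imwrite(f"pics/seat{i}.png",cv2.resize(c,None,fx=7,fy=7,interpolation=cv2.INTER_CUBIC))
```

```text
[ 0.075  0.441 -0.206  2.172  0.171  0.542 -0.286] [430.61330388   4.49735566 163.55083339] [-1.57108711e+00 -1.55709665e-03 -2.71836174e-02] [0.7429178  0.48979327 0.22367902] [-0.0160625  -0.08521684  0.0298118 ] 85.83237670875651
0 0.82 479
(array([ 5.65494707e+02,  6.98244361e+01, -1.91643517e-02]), np.float64(0.2169885177453027))
[212 150]
1 0.79 721
(array([ 5.67886830e+02,  6.82168146e+01, -7.60351992e-03]), np.float64(0.040980409153952846))
[163 157]
```

View pics/seat0.png

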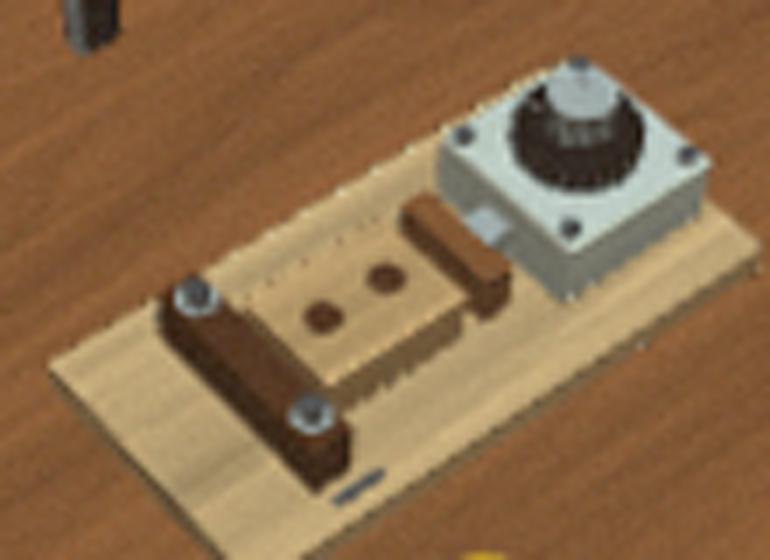

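View pics/seat1.png

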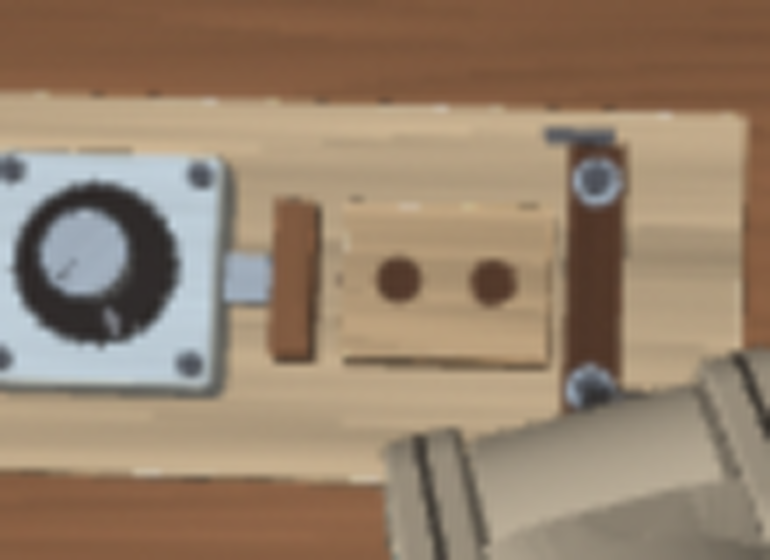

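The block lies flat and square. In the top crop the gap to the fence is about (550→566), 6 mm, and to the jaw about (318→343), 9 mm. The jaw therefore needs about 1.5 rad of turn. Now to the knob.

```bash
python3 plan.py 570.8 198.3 150 1.2 14 1
```

```text
0.19 0.019 0.28 0 -0.729 0.001 1; 0.214 0.019 0.262 0 -0.729 0.001 1; 0.236 0.019 0.243 0 -0.729 0.001 1; 0.256 0.019 0.221 0 -0.729 0.001 1; 0.275 0.019 0.198 0 -0.729 0.001 1; 0.291 0.019 0.173 0 -0.729 0.001 1; 0.305 0.019 0.147 0 -0.729 0.001 1; 0.317 0.019 0.12 0 -0.729 0.001 1; 0.326 0.019 0.092 0 -0.729 0.001 1; 0.333 0.019 0.063 0 -0.729 0.001 1; 0.337 0.019 0.033 0 -0.729 0.001 1; 0.339 0.018 0.004 0 -0.729 0.001 1; 0.338 0.018 -0.026 0 -0.729 0.001 1; 0.334 0.018 -0.055 0 -0.729 0.001 1
[-1.57164843e+00  3.41101401e-05  1.19946079e+00]
```

step_arm:
  moves: "0.19 0.02 0.28 0 -0.73 0 1; 0.214 0.02 0.262 0 -0.73 0 1; 0.236 0.02 0.243 0 -0.73 0 1; 0.256 0.02 0.221 0 -0.73 0 1; 0.275 0.02 0.198 0 -0.73 0 1; 0.291 0.02 0.173 0 -0.73 0 1; 0.305 0.02 0.147 0 -0.73 0 1; 0.317 0.02 0.12 0 -0.73 0 1; 0.326 0.02 0.092 0 -0.73 0 1; 0.333 0.02 0.063 0 -0.73 0 1; 0.337 0.02 0.033 0 -0.73 0 1; 0.339 0.02 0 0 -0.73 0 1; 0.338 0.02 -0.026 0 -0.73 0 1; 0.334 0.02 -0.055 0 -0.73 0 1; 0 0 0 0 0 0 1; 0 0 0 0 0 0 1; 0 0 0 0 0 0 1"

```text
clock: 13.2
eef_pos: [568.8, 196.6, 148.1]
tool_rot: [-1.57, 0.001, 1.198]
force: [0.1, -0.5, 0.0]
width: 85.7
```

```bash
python3 plan.py 570.8 198.3 110 1.2 2 1
python3 - <<'E'
from h import *
s=ctrl.read_state(); print(s["qpos"].round(3),s["eef_pos"],s["tool_rot"],s["force"],s["torque"])
E
```

```text
0.023 0.381 -0.013 -0.002 -0.007 -0.006 1; 0.023 0.381 -0.013 -0.002 -0.007 -0.006 1
[-1.57085647e+00  8.37340686e-06  1.20008522e+00]
[-0.059  0.708 -0.524  1.726  0.457  0.833  0.406] [568.79956998 196.63453166 148.13457741] [-1.57037770e+00  1.44867483e-03  1.19840547e+00] [ 0.13656328 -0.4804299   0.036629  ] [ 0.00490675  0.04323684 -0.01907071]
```

step_arm:
  moves: "0.023 0.38 -0.013 0 -0.007 0 1; 0.023 0.38 -0.013 0 -0.007 0 1; 0 0 0 0 0 0 1; 0 0 0 0 0 0 1; 0 0 0 0 0 0 1"

```text
clock: 13.7
eef_pos: [571.8, 199.3, 111.5]
tool_rot: [-1.572, -0.001, 1.201]
force: [-0.6, -0.2, 0.2]
width: 85.7
```

```bash
python3 plan.py 570.8 198.3 80 1.2 2 1
python3 - <<'E'
from h import *
s=ctrl.read_state(); print(s["eef_pos"],s["tool_rot"],s["force"],s["torque"])
p=get_image("scene"); u=proj(p,(571,198,100)).astype(int); o=u-[45,45]; c=p["color"][o[1]:o[1]+80,o[0]:o[0]+90]
cv2.imwrite("pics/k0.png",cv2.resize(c,None,fx=7,fy=7,interpolation=cv2.INTER_CUBIC))
E
```

```text
-0.013 0.315 0.006 0.005 0.006 0.004 1; -0.013 0.315 0.006 0.005 0.006 0.004 1
[-1.57076228e+00  6.25298648e-05  1.20001193e+00]
[571.78004612 199.31722034 111.48331891] [-1.57196288e+00 -8.96654688e-04  1.20145247e+00] [-0.6469745  -0.18283332  0.170677  ] [ 0.04072566  0.00333488 -0.00333588]
```

View pics/k0.png

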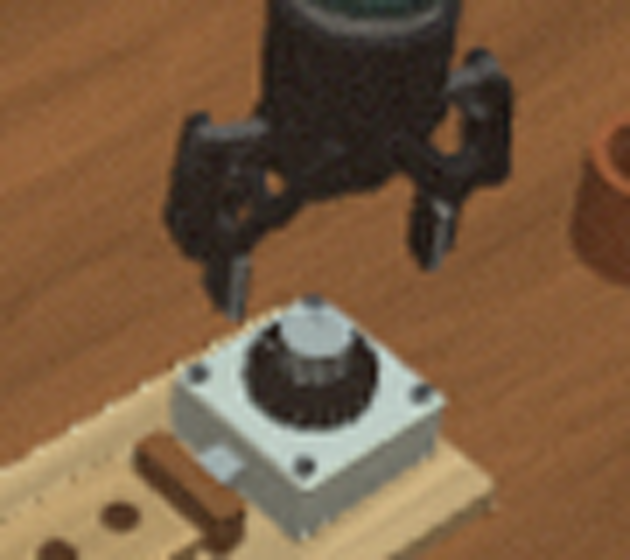

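Run:
```python
from h import *
p=get_image("scene"); u=proj(p,(571,198,100)).astype(int); o=u-[45,45]
for z in(111.5,118,124.5):
    for d in(-48,-43,0,43,48): print(z,d,(((proj(p,(571.8+d*np.cos(1.2),199.3+d*np.sin(1.2),z))-o)+.5)*7-.5).round())
print((((proj(p,(570.8,198.3,94))-o)+.5)*7-.5).round())
```

```text
111.5 -48 [224. 329.]
111.5 -43 [235. 326.]
111.5 0 [326. 304.]
111.5 43 [415. 282.]
111.5 48 [425. 279.]
118 -48 [225. 319.]
118 -43 [236. 316.]
118 0 [327. 294.]
118 43 [417. 271.]
118 48 [427. 269.]
124.5 -48 [226. 308.]
124.5 -43 [237. 305.]
124.5 0 [328. 283.]
124.5 43 [418. 261.]
124.5 48 [429. 258.]
[319. 332.]
```

Measured open tips sit about 8 mm above the TCP, as the text says, and they are centred on the knob. Lowering to z = 80 and closing.

step_arm:
  moves: "-0.013 0.315 0.006 0 0.006 0 1; -0.013 0.3 0.006 0 0.006 0 1; 0 0 0 0 0 0 1; 0 0 0 0 0 0 1; 0 0 0 0 0 0 1"

```text
clock: 14.3
eef_pos: [570.6, 198.6, 80.1]
tool_rot: [-1.571, -0.001, 1.201]
force: [0.4, -0.2, 1.3]
width: 85.5
```

```bash
cat > st.py <<'E'
from h import *
s=ctrl.read_state(); print(round(s["clock"],2),s["qpos"].round(3),s["eef_pos"].round(1),s["tool_rot"].round(4),s["force"].round(2),s["torque"].round(3),round(s["width"],1))
E
python3 st.py
```

```text
14.3 [-0.096  0.799 -0.469  1.764  0.523  0.704  0.352] [570.6 198.6  80.1] [-1.5713e+00 -7.0000e-04  1.2006e+00] [ 0.43 -0.19  1.35] [-0.026  0.041  0.053] 85.5
```

step_arm:
  moves: "0 0 0 0 0 0 0.5; 0 0 0 0 0 0 0.3; 0 0 0 0 0 0 0; 0 0 0 0 0 0 0; 0 0 0 0 0 0 0; 0 0 0 0 0 0 0; 0 0 0 0 0 0 0; 0 0 0 0 0 0 0; 0 0 0 0 0 0 0"

```text
clock: 15.2
eef_pos: [570.6, 198.8, 80.3]
tool_rot: [-1.572, -0.001, 1.201]
force: [-1.3, 2.0, 5.1]
width: 29.2
```

```bash
python3 st.py
```

```text
15.2 [-0.096  0.798 -0.469  1.764  0.523  0.704  0.352] [570.6 198.8  80.3] [-1.5715e+00 -1.2000e-03  1.2008e+00] [-1.29  1.98  5.06] [ 0.084  0.158 -0.004] 29.2
```

step_arm:
  moves: "0 0 0 0 0.5 0 0; 0 0 0 0 0.5 0 0; 0 0 0 0 0.5 0 0; 0 0 0 0 0.5 0 0; 0 0 0 0 0.5 0 0; 0 0 0 0 0 0 0; 0 0 0 0 0 0 0"

```text
clock: 15.9
eef_pos: [570.6, 198.8, 80.3]
tool_rot: [-1.571, -0.001, 0.902]
force: [0.2, 0.9, 5.8]
width: 29.6
```

```bash
python3 st.py;python3 - <<'E'
from h import *
for n in ("scene","top"):
    p=get_image(n); u=proj(p,(569,120,60)).astype(int); o=u-[50,45]; c=p["color"][o[1]:o[1]+80,o[0]:o[0]+100]
    cv2.imwrite(f"pics/k1{n}.png",cv2.resize(c,None,fx=7,fy=7,interpolation=cv2.INTER_CUBIC))
E
```

```text
15.9 [-0.143  0.784 -0.388  1.766  0.441  0.677  0.124] [570.6 198.8  80.3] [-1.5715e+00 -1.0000e-03  9.0190e-01] [0.2  0.94 5.82] [0.011 0.163 0.175] 29.6
```

View pics/k1scene.png

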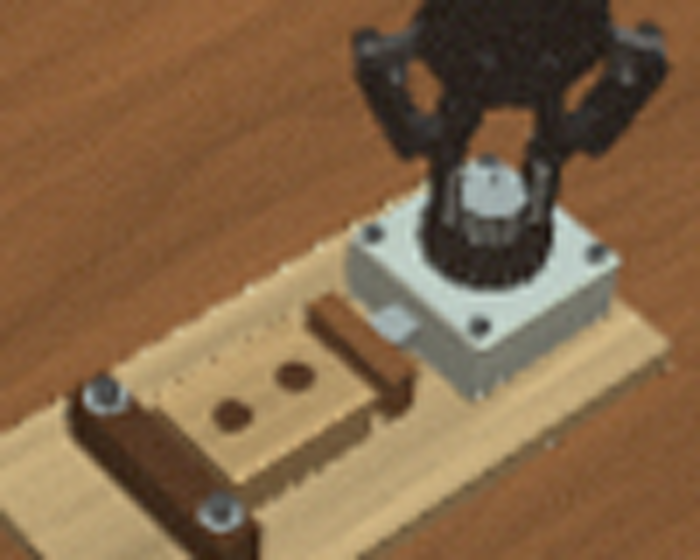

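step_arm:
  moves: "0 0 0 0 0.5 0 0; 0 0 0 0 0.5 0 0; 0 0 0 0 0.5 0 0; 0 0 0 0 0.5 0 0; 0 0 0 0 0.5 0 0; 0 0 0 0 0 0 0"

```text
clock: 16.6
eef_pos: [570.6, 198.8, 80.3]
tool_rot: [-1.571, -0.001, 0.601]
force: [-0.7, -0.1, 5.4]
width: 29.4
```

```bash
python3 st.py; python3 st.py
```

```text
16.6 [-0.192  0.773 -0.307  1.767  0.354  0.655 -0.1  ] [570.6 198.8  80.3] [-1.5713e+00 -1.1000e-03  6.0070e-01] [-0.68 -0.09  5.38] [0.121 0.173 0.187] 29.4
16.6 [-0.192  0.773 -0.307  1.767  0.354  0.655 -0.1  ] [570.6 198.8  80.3] [-1.5713e+00 -1.1000e-03  6.0070e-01] [-0.68 -0.09  5.38] [0.121 0.173 0.187] 29.4
```

step_arm:
  moves: "0 0 0 0 0 0 0; 0 0 0 0 0 0 0"

```text
clock: 16.8
eef_pos: [570.6, 198.8, 80.3]
tool_rot: [-1.571, -0.001, 0.602]
force: [-0.9, -0.2, 5.5]
width: 29.8
```

```bash
python3 st.py;python3 - <<'E'
from h import *
for n in ("scene","top"):
    p=get_image(n); u=proj(p,(569,120,60)).astype(int); o=u-[50,45]; c=p["color"][o[1]:o[1]+80,o[0]:o[0]+100]
    cv2.imwrite(f"pics/k2{n}.png",cv2.resize(c,None,fx=7,fy=7,interpolation=cv2.INTER_CUBIC))
E
```

```text
16.8 [-0.192  0.773 -0.308  1.767  0.355  0.655 -0.099] [570.6 198.8  80.3] [-1.5711e+00 -1.2000e-03  6.0180e-01] [-0.87 -0.23  5.49] [0.083 0.142 0.288] 29.8
```

View pics/k2scene.png

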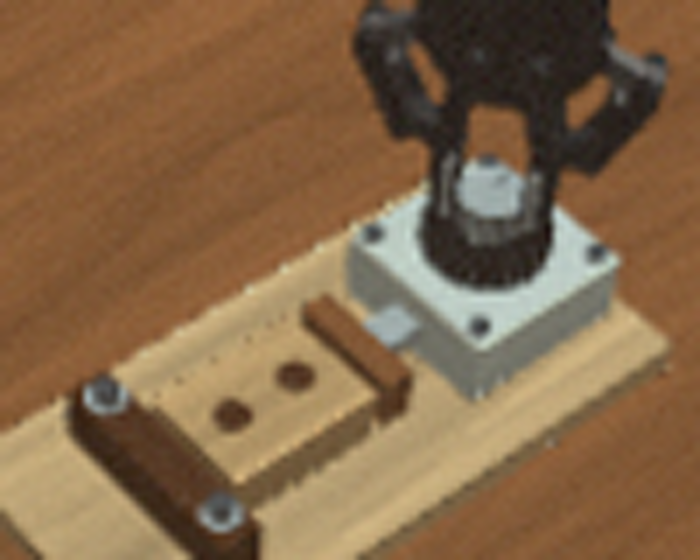

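step_arm:
  moves: "0 0 0 0 0.5 0 0; 0 0 0 0 0.5 0 0; 0 0 0 0 0.5 0 0; 0 0 0 0 0.5 0 0; 0 0 0 0 0.5 0 0; 0 0 0 0 0.5 0 0; 0 0 0 0 0.5 0 0; 0 0 0 0 0 0 0"

```text
clock: 17.7
eef_pos: [570.5, 198.7, 80.3]
tool_rot: [-1.571, -0.001, 0.181]
force: [-1.3, 0.6, 7.0]
width: 29.4
```

```bash
cat > avg.py <<'E'
from h import *
import sys
T=[];F=[]
for i in range(int(sys.argv[1]) if len(sys.argv)>1 else 10):
    p=get_image("scene"); s=ctrl.read_state(); T.append(s["torque"]);F.append(s["force"])
T=np.array(T);print(round(s["clock"],2),"T",T.mean(0).round(3),"sd",T.std(0).round(3),"F",np.mean(F,0).round(2),"yaw",s["tool_rot"].round(4),s["eef_pos"].round(1),round(s["width"],1),"q7",s["qpos"].round(2))
u=proj(p,(569,90,60)).astype(int); o=u-[50,45]; c=p["color"][o[1]:o[1]+80,o[0]:o[0]+100]
cv2.imwrite("pics/k_%d.png"%(s["clock"]*100),cv2.resize(c,None,fx=7,fy=7,interpolation=cv2.INTER_CUBIC)); print("k_%d.png"%(s["clock"]*100))
E
python3 avg.py
```

```text
18.2 T [0.079 0.203 0.258] sd [0.02  0.027 0.03 ] F [-1.1   0.25  5.72] yaw [-1.5705e+00 -1.0000e-03  1.8190e-01] [570.5 198.8  80.3] 29.9 q7 [-0.26  0.76 -0.19  1.77  0.23  0.63 -0.41]
k_1820.png
```

View pics/k_1820.png

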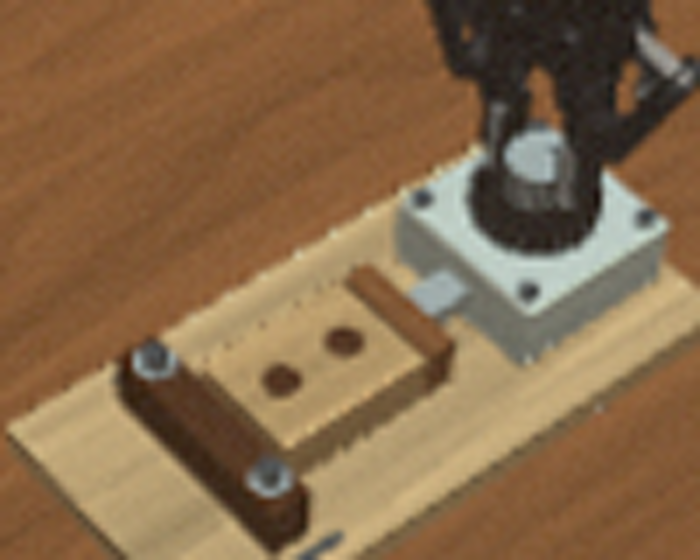

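step_arm:
  moves: "0 0 0 0 0.5 0 0; 0 0 0 0 0.5 0 0; 0 0 0 0 0.5 0 0; 0 0 0 0 0 0 0"

```text
clock: 18.6
eef_pos: [570.5, 198.7, 80.3]
tool_rot: [-1.571, -0.001, 0.001]
force: [-0.9, -0.6, 5.3]
width: 29.4
```

```bash
python3 avg.py
```

```text
19.1 T [0.078 0.194 0.256] sd [0.021 0.04  0.011] F [-0.73  0.1   5.82] yaw [-1.5704e+00 -8.0000e-04  1.9000e-03] [570.5 198.7  80.3] 29.4 q7 [-0.29  0.76 -0.15  1.77  0.17  0.62 -0.53]
k_1910.png
```

The picture shows the jaw touching the block at about (400,310), with the fence gap still open at (240,410). The free-running torque is steady at 0.257.

step_arm:
  moves: "0 0 0 0 0.5 0 0; 0 0 0 0 0.5 0 0; 0 0 0 0 0 0 0"

```text
clock: 19.4
eef_pos: [570.5, 198.7, 80.3]
tool_rot: [-1.57, -0.001, -0.119]
force: [-1.0, 0.8, 6.5]
width: 29.6
```

```bash
python3 avg.py 6
```

```text
19.7 T [0.072 0.196 0.304] sd [0.029 0.047 0.014] F [-0.56  0.73  5.73] yaw [-1.5703e+00 -8.0000e-04 -1.1810e-01] [570.5 198.8  80.3] 29.3 q7 [-0.31  0.76 -0.11  1.77  0.13  0.62 -0.62]
k_1970.png
```

step_arm:
  moves: "0 0 0 0 0.5 0 0; 0 0 0 0 0.2 0 0; 0 0 0 0 0 0 0"

```text
clock: 20.0
eef_pos: [570.5, 198.8, 80.3]
tool_rot: [-1.57, -0.001, -0.202]
force: [-1.6, -0.0, 6.4]
width: 29.7
```

```bash
python3 avg.py 6
```

```text
20.3 T [0.097 0.19  0.274] sd [0.019 0.028 0.034] F [-0.82  0.67  5.93] yaw [-1.5702e+00 -8.0000e-04 -2.0200e-01] [570.5 198.7  80.3] 29.6 q7 [-0.33  0.76 -0.09  1.77  0.11  0.62 -0.68]
k_2030.png
```

step_arm:
  moves: "0 0 0 0 0.4 0 0; 0 0 0 0 0.2 0 0; 0 0 0 0 0 0 0"

```text
clock: 20.6
eef_pos: [570.5, 198.7, 80.3]
tool_rot: [-1.57, -0.001, -0.274]
force: [-0.3, -0.3, 5.8]
width: 29.8
```

```bash
python3 avg.py 8
```

```text
21.0 T [0.088 0.219 0.28 ] sd [0.012 0.021 0.02 ] F [-0.97  0.2   6.18] yaw [-1.5702e+00 -6.0000e-04 -2.7400e-01] [570.5 198.7  80.3] 29.5 q7 [-0.34  0.76 -0.07  1.77  0.08  0.62 -0.73]
k_2100.png
```

View pics/k_2030.png

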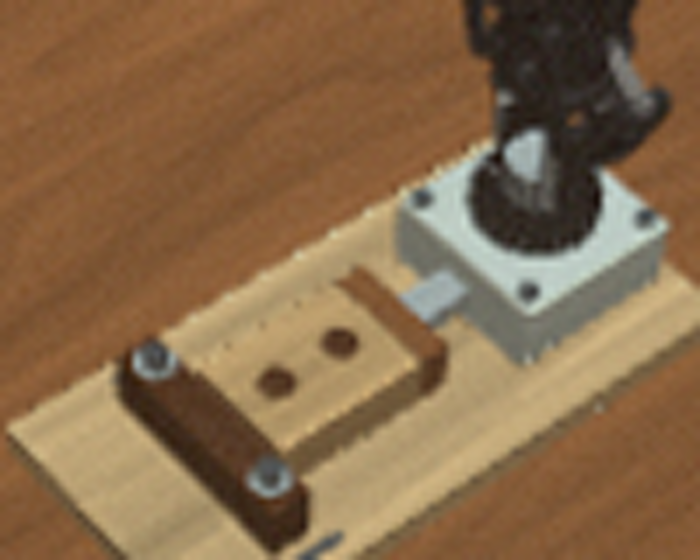

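step_arm:
  moves: "0 0 0 0 0.3 0 0; 0 0 0 0 0.2 0 0; 0 0 0 0 0 0 0"

```text
clock: 21.3
eef_pos: [570.5, 198.7, 80.3]
tool_rot: [-1.57, -0.001, -0.335]
force: [-0.4, 1.2, 6.6]
width: 29.8
```

```bash
python3 avg.py 8
```

```text
21.7 T [0.073 0.202 0.279] sd [0.033 0.025 0.013] F [-0.77  0.31  6.08] yaw [-1.5701e+00 -6.0000e-04 -3.3400e-01] [570.5 198.7  80.3] 29.1 q7 [-0.35  0.76 -0.05  1.77  0.06  0.61 -0.77]
k_2170.png
```

step_arm:
  moves: "0 0 0 0 0.3 0 0; 0 0 0 0 0.2 0 0; 0 0 0 0 0 0 0"

```text
clock: 22.0
eef_pos: [570.5, 198.8, 80.3]
tool_rot: [-1.57, -0.001, -0.394]
force: [-1.4, 0.8, 5.5]
width: 29.3
```

```bash
python3 avg.py 8
```

```text
22.4 T [0.112 0.211 0.28 ] sd [0.027 0.021 0.024] F [-0.55  0.36  6.01] yaw [-1.5701e+00 -5.0000e-04 -3.9400e-01] [570.5 198.8  80.3] 29.4 q7 [-0.36  0.76 -0.04  1.77  0.04  0.61 -0.82]
k_2240.png
```

step_arm:
  moves: "0 0 0 0 0.3 0 0; 0 0 0 0 0.2 0 0; 0 0 0 0 0 0 0"

```text
clock: 22.7
eef_pos: [570.5, 198.7, 80.3]
tool_rot: [-1.57, -0.001, -0.454]
force: [-0.9, -0.4, 6.5]
width: 29.5
```

```bash
python3 avg.py 8
```

```text
23.1 T [0.11  0.215 0.272] sd [0.035 0.035 0.033] F [-0.86  0.58  6.17] yaw [-1.5701e+00 -5.0000e-04 -4.5390e-01] [570.5 198.7  80.3] 29.7 q7 [-0.37  0.76 -0.02  1.77  0.03  0.61 -0.86]
k_2310.png
```

step_arm:
  moves: "0 0 0 0 0.3 0 0; 0 0 0 0 0.2 0 0; 0 0 0 0 0 0 0"

```text
clock: 23.4
eef_pos: [570.4, 198.8, 80.3]
tool_rot: [-1.57, -0.0, -0.514]
force: [-1.0, 0.8, 5.4]
width: 29.8
```

```bash
python3 avg.py 8
```

```text
23.8 T [0.11  0.205 0.262] sd [0.028 0.027 0.032] F [-1.06  0.6   6.32] yaw [-1.57e+00 -4.00e-04 -5.14e-01] [570.5 198.8  80.3] 29.6 q7 [-0.38  0.76 -0.    1.77  0.01  0.61 -0.9 ]
k_2380.png
```

View pics/k_2380.png

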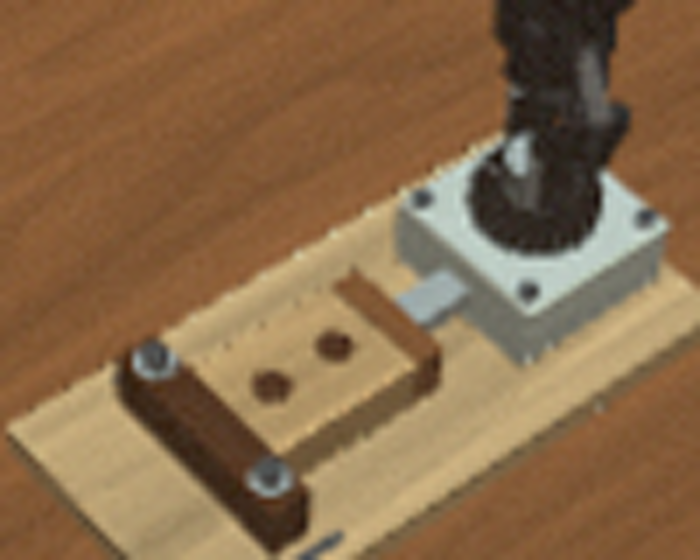

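The dots moved from (277,382) to (271,386), so the jaw is still advancing without slip. Contact with the fence should come soon.

step_arm:
  moves: "0 0 0 0 0.25 0 0; 0 0 0 0 0.2 0 0; 0 0 0 0 0 0 0"

```text
clock: 24.1
eef_pos: [570.4, 198.7, 80.3]
tool_rot: [-1.57, -0.0, -0.568]
force: [-1.2, -0.1, 5.9]
width: 29.6
```

```bash
python3 avg.py 8
```

```text
24.5 T [0.093 0.207 0.353] sd [0.031 0.026 0.031] F [-1.14  0.5   5.75] yaw [-1.5701e+00 -4.0000e-04 -5.6760e-01] [570.5 198.8  80.3] 29.5 q7 [-0.39  0.76  0.01  1.77 -0.01  0.61 -0.94]
k_2450.png
```

step_arm:
  moves: "0 0 0 0 0.25 0 0; 0 0 0 0 0.2 0 0; 0 0 0 0 0 0 0"

```text
clock: 24.8
eef_pos: [570.4, 198.7, 80.3]
tool_rot: [-1.57, -0.0, -0.622]
force: [-0.4, 0.0, 5.6]
width: 29.4
```

```bash
python3 avg.py 8
```

```text
25.2 T [0.068 0.199 0.517] sd [0.026 0.027 0.019] F [-1.35  0.61  6.16] yaw [-1.5702e+00 -4.0000e-04 -6.2100e-01] [570.4 198.8  80.3] 29.5 q7 [-0.4   0.76  0.02  1.77 -0.03  0.61 -0.98]
k_2520.png
```

Torque rose faster than expected, to 0.517 (about 24 N by the stated model), which is too close to the 25 N limit. I'll unwind the coupling while watching the torque. In reverse the shaft can only start back when the torque falls below 0.01·F − 0.28, so that point measures the clamping force.

step_arm:
  moves: "0 0 0 0 -0.35 0 0; 0 0 0 0 -0.35 0 0; 0 0 0 0 0 0 0"

```text
clock: 25.5
eef_pos: [570.4, 198.8, 80.3]
tool_rot: [-1.57, -0.0, -0.537]
force: [-1.3, 0.3, 5.0]
width: 29.5
```

```bash
python3 avg.py 10
```

```text
26.0 T [0.114 0.24  0.259] sd [0.034 0.019 0.023] F [-0.85  0.37  6.15] yaw [-1.5701e+00 -3.0000e-04 -5.3800e-01] [570.4 198.8  80.3] 29.8 q7 [-0.38  0.76  0.    1.77 -0.    0.61 -0.92]
k_2600.png
```

step_arm:
  moves: "0 0 0 0 -0.3 0 0; 0 0 0 0 -0.2 0 0; 0 0 0 0 0 0 0"

```text
clock: 26.3
eef_pos: [570.4, 198.8, 80.3]
tool_rot: [-1.57, -0.0, -0.478]
force: [-1.6, 0.1, 5.8]
width: 29.6
```

```bash
python3 avg.py 10
```

```text
26.8 T [0.129 0.217 0.103] sd [0.02  0.03  0.026] F [-1.04  0.27  5.78] yaw [-1.570e+00 -2.000e-04 -4.787e-01] [570.4 198.8  80.3] 29.8 q7 [-0.37  0.76 -0.01  1.77  0.02  0.61 -0.88]
k_2680.png
```

step_arm:
  moves: "0 0 0 0 -0.2 0 0; 0 0 0 0 -0.1 0 0; 0 0 0 0 0 0 0"

```text
clock: 27.1
eef_pos: [570.4, 198.8, 80.3]
tool_rot: [-1.57, -0.0, -0.443]
force: [-1.4, -0.5, 5.5]
width: 29.7
```

```bash
python3 avg.py 12
```

```text
27.7 T [0.119 0.209 0.006] sd [0.033 0.02  0.036] F [-0.96  0.68  5.81] yaw [-1.5699e+00 -3.0000e-04 -4.4320e-01] [570.5 198.7  80.3] 29.4 q7 [-0.37  0.76 -0.02  1.77  0.03  0.61 -0.85]
k_2770.png
```

step_arm:
  moves: "0 0 0 0 -0.1 0 0; 0 0 0 0 -0.07 0 0; 0 0 0 0 0 0 0"

```text
clock: 28.0
eef_pos: [570.5, 198.8, 80.3]
tool_rot: [-1.57, -0.0, -0.423]
force: [-0.5, 0.5, 6.0]
width: 29.6
```

```bash
python3 avg.py 12
```

```text
28.6 T [ 0.149  0.24  -0.062] sd [0.03  0.031 0.025] F [-1.02  0.6   5.83] yaw [-1.5699e+00 -3.0000e-04 -4.2300e-01] [570.5 198.7  80.3] 29.2 q7 [-0.36  0.76 -0.03  1.77  0.03  0.61 -0.84]
k_2860.png
```

The coupling has unwound exactly along its 3 N m/rad line, so the shaft has been fixed since about 0.28 N m: contact is stiffer than the stated 9 N per 0.1 rad. I'll keep going in small reverse steps to see where the shaft gives.

step_arm:
  moves: "0 0 0 0 -0.1 0 0; 0 0 0 0 -0.1 0 0; 0 0 0 0 0 0 0"

```text
clock: 28.9
eef_pos: [570.5, 198.8, 80.3]
tool_rot: [-1.57, -0.0, -0.399]
force: [-2.1, 1.1, 5.5]
width: 29.5
```

```bash
python3 avg.py 12
```

```text
29.5 T [ 0.142  0.237 -0.122] sd [0.037 0.026 0.031] F [-1.22  0.83  5.96] yaw [-1.5699e+00 -2.0000e-04 -3.9930e-01] [570.5 198.7  80.3] 29.6 q7 [-0.36  0.76 -0.04  1.77  0.04  0.61 -0.82]
k_2950.png
```

step_arm:
  moves: "0 0 0 0 -0.1 0 0; 0 0 0 0 -0.1 0 0; 0 0 0 0 0 0 0"

```text
clock: 29.8
eef_pos: [570.5, 198.8, 80.3]
tool_rot: [-1.57, -0.0, -0.375]
force: [-1.1, -0.1, 6.6]
width: 29.5
```

```bash
python3 avg.py 12
```

```text
30.4 T [ 0.143  0.229 -0.195] sd [0.02  0.023 0.022] F [-0.88  0.56  5.85] yaw [-1.5698e+00 -3.0000e-04 -3.7560e-01] [570.5 198.7  80.3] 29.7 q7 [-0.35  0.76 -0.04  1.77  0.05  0.61 -0.8 ]
k_3040.png
```

step_arm:
  moves: "0 0 0 0 -0.1 0 0; 0 0 0 0 -0.15 0 0; 0 0 0 0 0 0 0"

```text
clock: 30.7
eef_pos: [570.5, 198.7, 80.3]
tool_rot: [-1.57, -0.0, -0.346]
force: [-1.2, 1.7, 6.1]
width: 29.3
```

```bash
python3 avg.py 12
```

```text
31.3 T [ 0.174  0.251 -0.247] sd [0.037 0.025 0.031] F [-0.71  0.75  5.77] yaw [-1.5698e+00 -3.0000e-04 -3.4580e-01] [570.5 198.7  80.3] 29.5 q7 [-0.35  0.76 -0.05  1.77  0.06  0.61 -0.78]
k_3130.png
```

step_arm:
  moves: "0 0 0 0 -0.1 0 0; 0 0 0 0 -0.15 0 0; 0 0 0 0 0 0 0"

```text
clock: 31.6
eef_pos: [570.5, 198.8, 80.3]
tool_rot: [-1.57, -0.0, -0.316]
force: [-1.1, 1.1, 6.5]
width: 29.6
```

```bash
python3 avg.py 12
```

```text
32.2 T [ 0.163  0.248 -0.265] sd [0.025 0.033 0.033] F [-1.13  0.91  5.82] yaw [-1.5698e+00 -3.0000e-04 -3.1600e-01] [570.5 198.7  80.3] 29.5 q7 [-0.34  0.76 -0.06  1.77  0.07  0.61 -0.76]
k_3220.png
```

In reverse the shaft slips at -0.26, its free friction. So the clamp is released, and the friction measures about 0.265 both ways. Let me check what the jaw actually met before re-tightening in finer steps.

Run:
```python
from h import *
a=cv2.imread("pics/k_2520.png"); 
p=get_image("top"); u=proj(p,(567,68,50)).astype(int); o=u-[45,40]; c=p["color"][o[1]:o[1]+80,o[0]:o[0]+90]
cv2.imwrite("pics/t3.png",cv2.resize(c,None,fx=7,fy=7,interpolation=cv2.INTER_CUBIC))
```

```text
(no output)
```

View pics/t3.png

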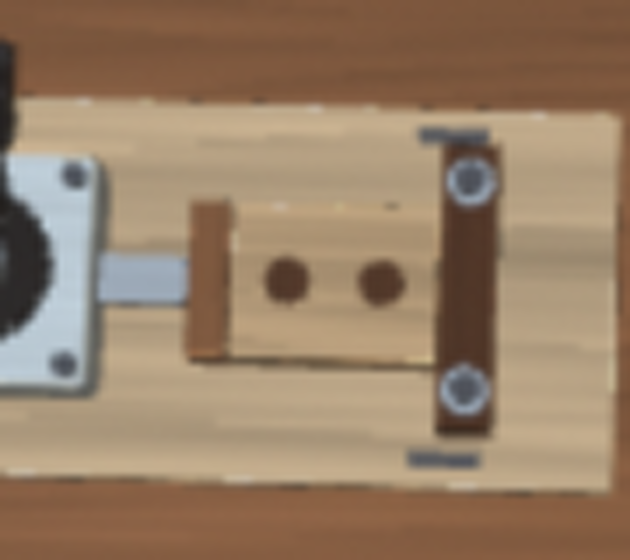

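View pics/k_2520.png

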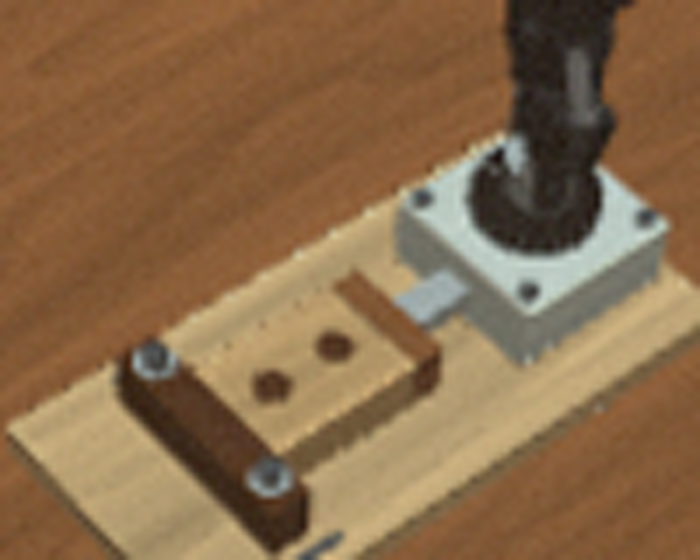

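The top view shows the block against the fence at x≈440 and the jaw against the block at x≈230, everything square. Re-tightening gently.

step_arm:
  moves: "0 0 0 0 0.4 0 0; 0 0 0 0 0.4 0 0; 0 0 0 0 0.4 0 0; 0 0 0 0 0.4 0 0; 0 0 0 0 0.15 0 0; 0 0 0 0 0 0 0"

```text
clock: 32.85
eef_pos: [570.4, 198.8, 80.3]
tool_rot: [-1.57, -0.0, -0.524]
force: [-1.5, -0.0, 6.4]
width: 29.7
```

```bash
python3 avg.py 12
```

```text
33.45 T [0.11  0.221 0.277] sd [0.031 0.034 0.024] F [-0.81  0.37  5.99] yaw [-1.570e+00 -4.000e-04 -5.236e-01] [570.5 198.8  80.3] 29.4 q7 [-0.38  0.76 -0.    1.77  0.    0.61 -0.91]
k_3345.png
```

step_arm:
  moves: "0 0 0 0 0.1 0 0; 0 0 0 0 0.1 0 0; 0 0 0 0 0 0 0"

```text
clock: 33.75
eef_pos: [570.4, 198.8, 80.3]
tool_rot: [-1.57, -0.0, -0.548]
force: [-0.4, -0.3, 5.9]
width: 30.0
```

```bash
python3 avg.py 12
```

```text
34.35 T [0.095 0.242 0.311] sd [0.035 0.025 0.017] F [-1.14  0.4   6.22] yaw [-1.5701e+00 -4.0000e-04 -5.4740e-01] [570.4 198.8  80.3] 28.9 q7 [-0.38  0.76  0.    1.77 -0.01  0.61 -0.92]
k_3435.png
```

step_arm:
  moves: "0 0 0 0 0.1 0 0; 0 0 0 0 0.1 0 0; 0 0 0 0 0 0 0"

```text
clock: 34.65
eef_pos: [570.4, 198.8, 80.3]
tool_rot: [-1.57, -0.0, -0.571]
force: [-0.7, 1.2, 6.5]
width: 29.4
```

```bash
python3 avg.py 14
```

```text
35.35 T [0.09  0.234 0.366] sd [0.032 0.024 0.027] F [-1.23  0.42  5.97] yaw [-1.5701e+00 -4.0000e-04 -5.7130e-01] [570.5 198.7  80.3] 29.9 q7 [-0.39  0.76  0.01  1.77 -0.01  0.61 -0.94]
k_3535.png
```

step_arm:
  moves: "0 0 0 0 0.1 0 0; 0 0 0 0 0.07 0 0; 0 0 0 0 0 0 0"

```text
clock: 35.65
eef_pos: [570.4, 198.8, 80.3]
tool_rot: [-1.57, -0.0, -0.592]
force: [0.6, 1.2, 5.9]
width: 29.3
```

```bash
python3 avg.py 20
```

```text
36.65 T [0.097 0.214 0.426] sd [0.024 0.025 0.028] F [-0.88  0.58  6.04] yaw [-1.5702e+00 -4.0000e-04 -5.9140e-01] [570.4 198.7  80.3] 29.6 q7 [-0.39  0.76  0.02  1.77 -0.02  0.61 -0.96]
k_3665.png
```

Snug at 0.426 N m (about 15 N). I'll unwind the coupling to zero torque, then open and lift.

step_arm:
  moves: "0 0 0 0 -0.4 0 0; 0 0 0 0 -0.4 0 0; 0 0 0 0 -0.38 0 0; 0 0 0 0 0 0 0; 0 0 0 0 0 0 0.5; 0 0 0 0 0 0 1; 0 0 0 0 0 0 1; 0 0 0 0 0 0 1; 0 0 0 0 0 0 1; 0 -0.3 0 0 0 0 1; 0 -0.6 0 0 0 0 1; 0 -0.8 0 0 0 0 1; 0 -0.8 0 0 0 0 1; -0.6 0 -0.6 0 0 0 1; -0.8 0 -0.6 0 0 0 1; -0.8 0 -0.6 0 0 0 1; -0.8 0 -0.6 0 0 0 1; 0 0 0 0 0 0 1; 0 0 0 0 0 0 1"

```text
clock: 38.55
eef_pos: [382.6, 155.9, 205.9]
tool_rot: [-1.569, -0.001, -0.451]
force: [0.9, 0.2, 0.9]
width: 85.3
```

```bash
python3 st.py
python3 - <<'E'
from fit import *
for i,n in enumerate(("scene","top")):
    p=get_image(n); save(p,f"end_full{i}.png",1.5)
    u=proj(p,(569,110,60)).astype(int); o=u-[55,40]; c=p["color"][o[1]:o[1]+80,o[0]:o[0]+110]
    cv2.imwrite(f"pics/end{i}.png",cv2.resize(c,None,fx=7,fy=7,interpolation=cv2.INTER_CUBIC))
    print("mark",[(np.round(r["position"]),r["conf"]) for r in nets.place_of(p,"ring_mark")])
    for r in nets.cut_out(p,"block"):
        c=np.array(np.where(r["pixels"])).mean(1)[::-1]
        if np.hypot(*(c-proj(p,(567,64,33))))<12: print(fitbox([p],[r["pixels"]],[567,64,0],18,48,60,80))
E
```

```text
38.55 [-0.429  0.338 -0.033  2.17   0.019  0.632 -0.927] [382.6 155.9 205.9] [-1.5693e+00 -1.3000e-03 -4.5110e-01] [0.88 0.22 0.85] [ 0.003 -0.058  0.006] 85.3
mark [(array([545., 190.,  74.]), 0.61)]
(array([5.66104481e+02, 7.21607225e+01, 3.97090764e-02]), np.float64(0.2797423245614035))
mark [(array([541., 190.,  74.]), 0.75), (array([759., -46.,   2.]), 0.28)]
(array([ 5.68136039e+02,  6.27698588e+01, -3.82709020e-03]), np.float64(0.03876159058487874))
```

View pics/end1.png

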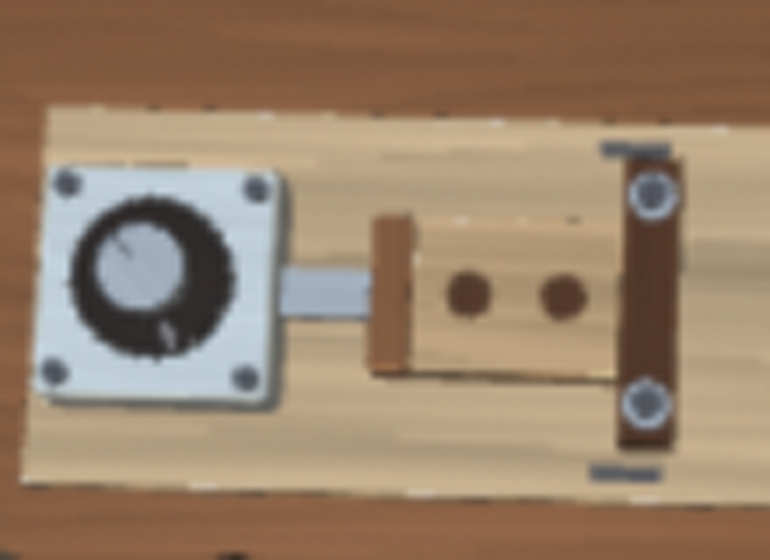

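View pics/end0.png

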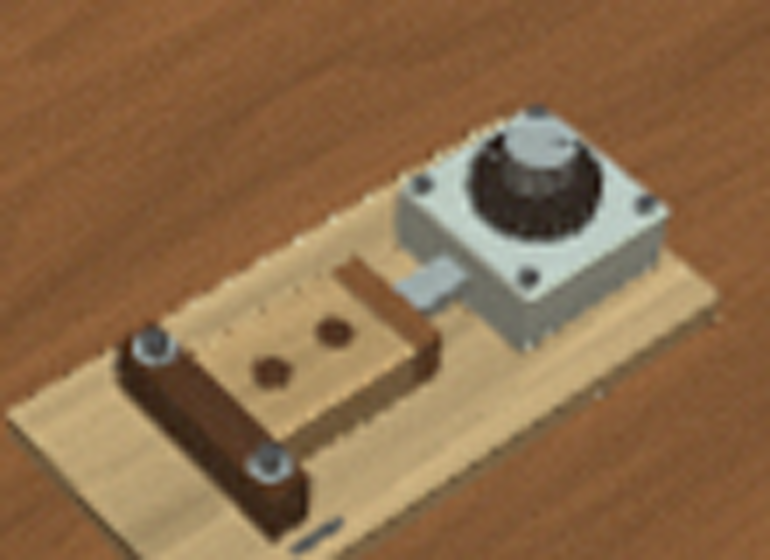

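View pics/end_full1.png

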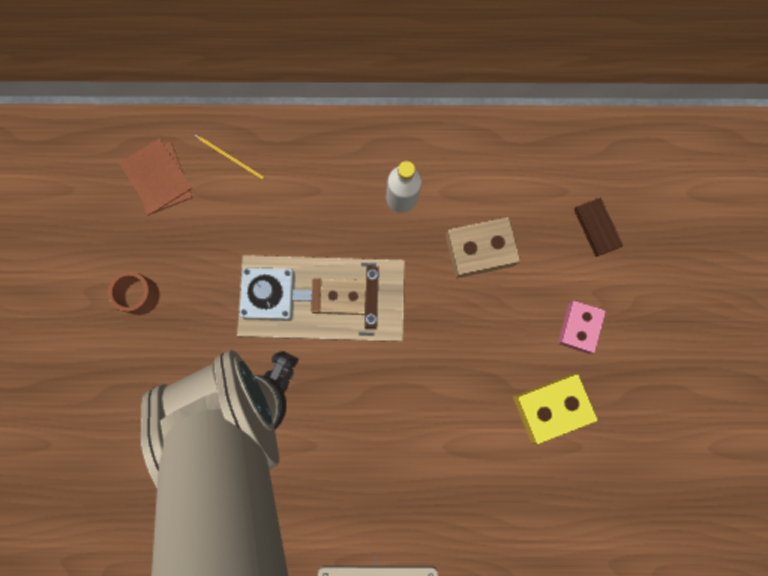

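The top view shows the jaw, block and fence in contact and square (edges at x≈412 and x≈620). The ring mark is at the same offset from the ring centre as before, (2.3, 8.3) px. The bystanders are where they were. Handing in.

```bash
python3 -c "
from h import *
print(ctrl.finish_job())"
```

```text
the job is handed in; nothing more can be done
None
```

The small pale block is clamped square between the jaw and the fence, and the job is handed in at about 39 s. The simulator gave no verdict.

**What I did:** I laid the block flat in the jig, let go of it, and turned the inner knob clockwise about 1.65 rad in one grip. It reads 0.426 N m against about 0.27 running free, so roughly 15 N on the block. I unwound the coupling before letting go of the knob.

**Last checks:**
- **Block:** the last top picture shows jaw, block and fence touching and square. The same top-view fit puts the block about 5 mm nearer the fence than where I laid it.
- **Ring:** the white mark sits at the same offset from the ring's centre as at the start, (2.3, 8.3) px.
- **Other things:** the bystanders and look-alikes are where they were, and the robot touches nothing.

**What disagreed:**
- **First tightening too hard:** the clamp turned out much stiffer than the stated 9 N per 0.1 rad. The first tightening reached 0.52 N m (about 24 N, under the 30 N that dents). I turned the knob back until the clamp let go, then tightened again in finer steps.
- **Force not measured directly:** the 15 N comes from the knob torque, so it depends on the stated 0.01 N m per N.
- **Poor fit in the scene view:** the final block fit there was off because the fence and jaw hide part of the block. I relied on the top view instead.

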